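# Weigh the terracotta on the beam scale and pack the firing

## Task

The kiln has been unpacked and two kinds of bud vase stand mixed on the table. Stand every square white vase in the grey tray; stand all the round terracotta vases together (and nothing else) on the pan of the beam scale, slide the counterpoise until the beam is level and leave it level and untouched for a second so that the weight can be read. Then stand all the terracotta vases upright in the wooden crate and slide the counterpoise fully back to its zero stop, without disturbing the clay pot, the sponge or the jar.

Things in the scene. Friction and masses are not known exactly. Their poses are not given: they have to be found in the camera images.
- round1: A round bud vase of reddish terracotta: cylindrical body 34 mm in diameter and 36 mm high, narrow neck above it, 54 mm in all, about 100 g (masses differ by up to a quarter). Origin: centre of its underside; z up. It stands upright and is to be taken by the body. Two or three of round1 to round3 are present.
- round2: A round bud vase of reddish terracotta: cylindrical body 34 mm in diameter and 36 mm high, narrow neck above it, 54 mm in all, about 100 g (masses differ by up to a quarter). Origin: centre of its underside; z up. It stands upright and is to be taken by the body. Two or three of round1 to round3 are present.
- round3: A round bud vase of reddish terracotta: cylindrical body 34 mm in diameter and 36 mm high, narrow neck above it, 54 mm in all, about 100 g (masses differ by up to a quarter). Origin: centre of its underside; z up. It stands upright and is to be taken by the body. Two or three of round1 to round3 are present.
- square1: A square bud vase of white fired clay: body 34 x 34 mm and 40 mm high, round narrow neck above it, 54 mm in all, 100 g. Origin: centre of its underside; x and y square to its faces, z up. It stands upright and is to be taken by the body. Two or three of square1 to square3 are present.
- square2: A square bud vase of white fired clay: body 34 x 34 mm and 40 mm high, round narrow neck above it, 54 mm in all, 100 g. Origin: centre of its underside; x and y square to its faces, z up. It stands upright and is to be taken by the body. Two or three of square1 to square3 are present.
- square3: A square bud vase of white fired clay: body 34 x 34 mm and 40 mm high, round narrow neck above it, 54 mm in all, 100 g. Origin: centre of its underside; x and y square to its faces, z up. It stands upright and is to be taken by the body. Two or three of square1 to square3 are present.
- scale: Beam scale fixed to the table, green cast base 300 x 110 mm. Origin: on the table below the beam's pivot. Its y axis runs level along the beam: pan at +y, bar with the counterpoise at -y. The steel beam (14 mm wide, 18 mm high) pivots 75 mm above the table, ends 220 mm from the pivot at -y, where a brass pointer meets a white mark on a fixed 90 mm post when level.
- pan_floor (a point): Centre of the floor of the aluminium pan, 150 mm from the pivot, 102 mm above the table when level. The pan is 170 mm along the scale's x by 150 mm along its y with a rim standing 10 mm over the floor; a linkage keeps it horizontal while it rises and sinks by up to 15 mm, and where the load lies on it makes no difference. Its axes are those of the scale.
- beam (a joint): Tilt of the beam, rad: 0 level, positive when the pan end is down, stops at -0.1 and +0.1. Empty, with the counterpoise at zero, it is level; it settles within about 1 s. Between the stops it tilts 0.06 rad for each 10 mm of counterpoise travel.
- poise (a joint): Travel of the counterpoise along the bar away from the pivot (towards the scale's -y), m: 0 at its zero stop (50 mm from the pivot), end stop at 0.13. It stays where it is left; sliding it takes about 1.5 N. One vase of 100 g needs about 0.03 m. It starts between 0.018 and 0.034, so that the empty beam starts counterpoise-down.
- poise_knob (a point): Grip point on the brass knob, an upright rod 16 mm in diameter and 35 mm high on top of the dark steel counterpoise (46 x 38 x 40 mm, 500 g); the point lies 11 mm below the rod's top, 24 mm above the block's top. Above the table it stands at 119 mm when level.
- crate: Fixed slatted crate of light wood, open on top, 170 mm along its x, 140 mm along its y, 35 mm high, walls 6 mm and floor 6 mm thick. Origin: centre of its underside. It and the tray may have changed sides.
- tray: Fixed plain grey plastic tray, open on top, 170 mm along its x, 140 mm along its y, 30 mm high, walls and floor 4 mm thick. Origin: centre of its underside.
- pot: Bystander: bowl of dark grey clay, 104 mm across, 75 mm high; origin centre of its underside.
- sponge: Bystander: yellow sponge block, 100 x 65 x 32 mm; origin centre of its underside.
- jar: Bystander: white jar with a steel cap, 68 mm across, 85 mm high; origin centre of its underside.
Mind the look-alikes: they are no part of the job. What is shaped like the square1 but blue or yellow is not meant.

How it is judged:
By the outcome, as a careful person would: the job done as asked, in the order asked, and still so for the second after the job is handed in, with the robot touching nothing.
Of round1, round2, round3 only 2 to 3 are there at a start; the rules pass over those that are not, and their reading is None.
Of square1, square2, square3 only 2 to 3 are there at a start; the rules pass over those that are not, and their reading is None.
At some moment in a run one of round1, round2, round3, square1, square2, square3 may be knocked a few centimetres aside while the robot is not near it.
It also fails if it takes over 210 s, if anything falls off the work surface, if the arm or the gripper's body presses on something with over 40 N, if the wrist force passes 120 N, or if a joint passes its speed limit or range.

## Robot

A 6-joint arm with a two-finger parallel gripper is mounted at the origin on the work surface. World frame = base frame: x ahead of the robot, y to its left, z up, the work surface at z = 0. Lengths are in mm, angles in rad, forces in N, time in s.
With the tool pointing down it reaches from about 300 to 775 mm from the base axis. Payload 14.6 kg.
Tool frame: the origin (TCP) lies at the very end of the fingers, on their centre line; the grasp point (between the pads) lies 19 mm behind it; z points along the fingers, y is the line along which they close (so a half turn about z gives the same grasp; the last joint's range is limited). The gripper opens to 94 mm and grips with 3 to 60 N. Pads are 16 mm wide; open, the fingers measure 119 mm over their backs; the gripper's body (75 mm by 177 mm) begins 78 mm behind the grasp point.
Start: joints at [-1.239, 0.3, 1.521, -0, 1.321, -0.067], TCP at [213.564, -506.833, 205.446] pointing down, gripper open.
Joint ranges: [-3.03, 3.03], [-0.79, 2.21], [0.23, 2.52], [-1.04, 4.18], [0, 3.07], [-2.55, 2.55]. Speed limits (rad/s): [2.22, 2.22, 2.57, 3.14, 3.14, 3.14].

## Interface

Orientations are given as [roll, pitch, yaw] about the fixed x, y, z axes, in that order (R = Rz(yaw) Ry(pitch) Rx(roll)).
In Python, from cell import manip, eyes, ticket gives the robot as it stands. The module is installed in compiled form; this text tells all that it offers.
- The arm moves only by the tool arm_command, never from a script. Its argument "plan" is a list of rows, each a list of 5 numbers: the opening, from -1 (shut) to 1 (fully open), then the shift along the tool's x, y, z in m, then the turn about the tool's z in rad. In form: [[jaw, dx, dy, dz, roll], ...]. A call has 1 to 20 rows; each row shifts and turns the commanded pose from where the row before left it, along the tool's axes as they then stand; what a row does not reach is not made up. A row lasts 1/8 s, in which the tool goes at most 62.5 mm and 10.7 degrees, less where a joint would pass 70% of its speed; a pose out of reach is approached as far as the arm can. A call is refused whole if a number of a shift passes 0.0625 or a number of a turn 0.188, either way. A call with a gripper value outside its range is refused whole. The fingers move at their own pace and stop on an object; "newtons" is the grip in N (left out, the last holds). Time passes only in rows, so rows that do not move let the fingers close. It gives the time, the measured TCP pose, the force, the opening and the grip force at its end, in the units of the state.
- manip.read_state(): the state, without advancing time (a new reading comes with each control period).
- eyes.camera(name): name is "scene" or "top" or "wrist"; returns a dict with "img" (420x560x3 uint8, blue, green, red), "z_map" (420x560 float32, mm along the optical axis (not along the pixel's ray), 0 where there is no reading), "fx", "fy", "cx", "cy" (pixels), "eye" and "orientation" of the camera in the world. Camera axes: x right, y down, z forward; pixel columns grow to the right and rows downward; lengths in mm; the calibration is good to about 2 mm. A picture is of the moment at which its call begins.
- ticket.sign_off(): hands the job in; it is judged then, once.
The state is a dict: "clock": time; "joints": joint angles; "qd": joint speeds; "effort": joint torques, N m; "eef_pos": TCP position; "eef_rot": TCP orientation; "wrist_force": force on the tool from outside, world axes, zero at the start; "moment": the same for the moment, N m; "finger_gap": finger opening in mm; "finger_force": force on a finger pad.
Only numpy, scipy, OpenCV 4.12 (cv2) and the standard library are available. Lean on these libraries where they do the work, as an engineer would, in place of code of your own. Each camera call takes 0.05 s, during which the arm holds its last target. There are 200 camera calls.

## Working session

There is one attempt and no reset: what is moved stays moved. The work goes in short steps, Python scripts to look and compute and a tool call to move; the robot and the scene stay as the last step left them, time stands still between calls to the robot, and variables do not carry over. Pictures are saved under pics/ and viewed, at most 14 in all, crops included, and the job is handed in when it is done.

Besides the shell and the picture viewer there is one more tool, called after "Call:" by a JSON object that holds its "name" and its "arguments", one argument or row to a line. arm_command: Moves the arm, as the interface text tells. Its arguments: {"type":"object","properties":{"plan":{"type":"array"},"newtons":{"type":"number"}},"required":["plan"]}

```bash
mkdir -p pics; cat > h.py <<'E'
import numpy as np, cv2
from cell import manip, eyes, ticket
from scipy.spatial.transform import Rotation as R
def cam(n):
    c=eyes.camera(n); o=np.array(c["orientation"],float)
    c["R"]=o if o.shape==(3,3) else R.from_euler('xyz',o).as_matrix()
    return c
def cloud(c):
    z=c["z_map"]; v,u=np.indices(z.shape)
    p=np.stack([(u-c["cx"])/c["fx"]*z,(v-c["cy"])/c["fy"]*z,z],-1)
    return p@c["R"].T+np.array(c["eye"])
E
python3 - <<'E'
from h import *
print(manip.read_state())
for n in("scene","top"):
    c=cam(n); cv2.imwrite(f"pics/{n}0.png",c["img"]); print(n,c["eye"],c["orientation"],c["fx"])
    np.save(n+"0.npy",cloud(c)); np.save(n+"0i.npy",c["img"])
E
```

```text
{'clock': 0.0, 'joints': array([-1.23859336e+00,  3.00460240e-01,  1.52165233e+00, -5.38141335e-06,
        1.32066020e+00, -6.66076656e-02]), 'qd': array([ 6.12203185e-04,  2.22414603e-04, -6.50636765e-04, -4.93550995e-04,
        3.06281994e-05,  7.45177712e-04]), 'effort': array([ 9.93416070e-04, -5.31802905e+01, -3.52731979e+01,  7.09346356e-02,
        2.43740890e-02, -1.27939261e-04]), 'eef_pos': array([ 213.47725905, -506.57378581,  204.86214091]), 'eef_rot': array([-3.14041481e+00, -7.33458914e-05,  3.98811926e-01]), 'wrist_force': array([ 0.50167217, -0.12509871,  0.3189945 ]), 'moment': array([-0.02069767,  0.03830524, -0.00795198]), 'finger_force': 0.0, 'finger_gap': 94.24013912504054}
scene [1674.64388069 -224.71787613  863.62471304] [-2.13865872 -0.01205024  1.34913799] 516.525349533112
top [ 409.16772449   20.52740511 1392.01964859] [-3.05177309  0.02168114 -1.57990345] 420.17561374282764
```

View pics/scene0.png

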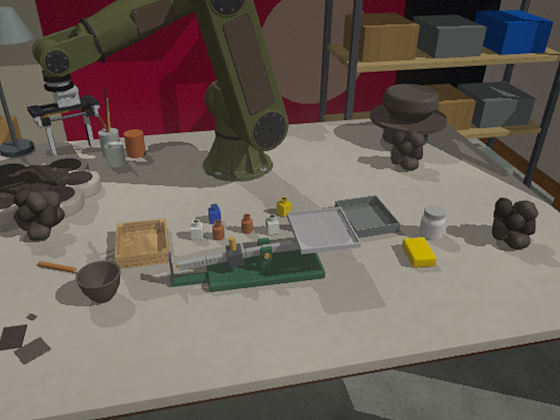

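View pics/top0.png

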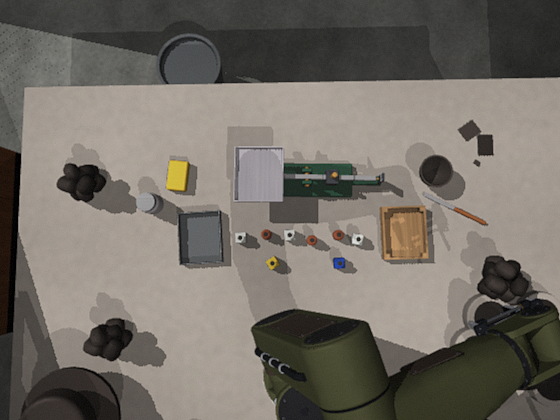

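Top view: grey tray on the left (202,238), wooden crate on the right (405,234). Whites stand at (240,238), (289,235) and (357,240); terracottas at (266,235), (312,240) and (338,235). Pan (259,173), poise (334,176).

```bash
cat >> h.py <<'E'
def vases(P,I,lo=12,hi=60):
    hsv=cv2.cvtColor(I,cv2.COLOR_BGR2HSV).astype(int); H,S,V=hsv[...,0],hsv[...,1],hsv[...,2]
    reg=(P[...,2]>lo)&(P[...,0]>200)&(P[...,0]<760)&(abs(P[...,1])<420)
    out=[]
    for nm,m in(("round",((H<13)|(H>174))&(S>110)&(V>50)),("white",(S<70)&(V>110))):
        k=(m&reg&(P[...,2]<hi)).astype(np.uint8)
        n,L,st,ce=cv2.connectedComponentsWithStats(k)
        for i in range(1,n):
            if 15<st[i,4]<900:
                q=P[L==i]; r=cv2.minAreaRect(q[:,:2].astype(np.float32))
                out.append((nm,st[i,4],ce[i].round().tolist(),np.round(q.mean(0)).tolist(),np.round(r[0]).tolist(),np.round(r[1]).tolist(),round(r[2]),round(float(q[:,2].max()))))
    return out
E
python3 - <<'E'
from h import *
P=np.load("top0.npy");I=np.load("top0i.npy")
for o in vases(P,I): print(*o)
z=P[...,2]
def box(u0,u1,v0,v1,lo,hi,t):
    q=P[v0:v1,u0:u1].reshape(-1,3); q=q[(q[:,2]>lo)&(q[:,2]<hi)]
    r=cv2.minAreaRect(q[:,:2].astype(np.float32)); print(t,len(q),np.round(r[0]),np.round(r[1]),round(r[2],1),q[:,2].max().round(),np.median(q[:,2]).round())
box(170,232,200,275,20,45,"tray"); box(374,440,200,268,22,45,"crate")
box(225,290,135,210,85,150,"pan"); box(318,352,165,188,90,105,"block");box(318,352,165,188,108,150,"knob");box(362,395,165,195,60,150,"end")
box(405,465,145,195,20,120,"pot");box(160,195,150,200,15,60,"sponge");box(130,165,185,220,40,120,"jar")
print(P[100:110:3,300,2],P[230:260:10,450,2])
E
```

```text
round 59 [266.0, 234.0] [448.0, 111.0, 45.0] [448.0, 112.0] [29.0, 26.0] 90 59
round 68 [338.0, 235.0] [444.0, -119.0, 43.0] [444.0, -120.0] [29.0, 31.0] 45 58
round 60 [311.0, 240.0] [427.0, -35.0, 44.0] [427.0, -36.0] [29.0, 26.0] 89 60
white 93 [289.0, 234.0] [447.0, 37.0, 43.0] [447.0, 36.0] [32.0, 32.0] 89 58
white 97 [240.0, 237.0] [440.0, 195.0, 43.0] [439.0, 194.0] [33.0, 32.0] 90 58
white 103 [357.0, 238.0] [431.0, -179.0, 42.0] [431.0, -181.0] [33.0, 35.0] 86 59
white 20 [178.0, 246.0] [410.0, 398.0, 29.0] [410.0, 397.0] [62.0, 3.0] 0 35
tray 304 [442. 331.] [171. 142.] 3.3 38.0 29.0
crate 519 [ 452. -333.] [170. 142.] 1.2 41.0 34.0
pan 2767 [631. 119.] [170. 170.] 89.0 133.0 117.0
block 26 [626. -97.] [29. 41.] 83.8 104.0 92.0
knob 23 [ 626. -103.] [12. 14.] 5.0 125.0 121.0
end 94 [ 623. -228.] [24. 63.] 0.9 94.0 67.0
pot 632 [ 643. -428.] [101. 103.] 13.9 81.0 57.0
sponge 614 [628. 410.] [ 75. 142.] 76.7 40.0 31.0
jar 401 [554. 487.] [63. 63.] 38.7 95.0 83.0
[ 2.15437363 -1.83135981 -3.57784413 -3.72254612] [-1.36631769 -1.18932531 -3.45638746]
```

Call:
{"name": "arm_command", "arguments": {
  "plan": [
    [0.1,0,0,0,-0.1673],
    [0.1,0,0,0,-0.1673],
    [0.1,0,0,0,-0.1673],
    [0.1,0,0,0,-0.1673],
    [0.1,0,0,0,-0.1673],
    [0.1,0,0,0,-0.1673],
    [0.1,0,0,0,-0.1673],
    [0.1,0.05,0.016,0,0],
    [0.1,0.05,0.016,0,0],
    [0.1,0.05,0.016,0,0],
    [0.1,0.05,0.016,0,0],
    [0.1,0.05,0.016,0,0],
    [0.1,0.05,0.016,0,0],
    [0.1,0.05,0.016,0,0],
    [0.1,0.05,0.016,0,0],
    [0.1,0.05,0.016,0,0],
    [0.1,0.05,0.016,0,0],
    [0.1,0.05,0.016,0,0]
  ],
  "newtons": 15
}}

```text
clock: 2.35
eef_pos: [390.2, 44.8, 205.5]
eef_rot: [3.141, 0.0, 1.57]
wrist_force: [0.7, 0.1, 0.3]
finger_gap: 52.0
finger_force: 0.0
```

```bash
python3 - <<'E'
from h import *
s=manip.read_state(); print(s["clock"],s["eef_pos"],s["eef_rot"],s["finger_gap"])
c=cam("wrist"); cv2.imwrite("pics/w1.png",c["img"]); print(c["eye"],c["orientation"],c["fx"])
P=cloud(c); np.save("w1.npy",P); np.save("w1i.npy",c["img"])
for o in vases(P,c["img"]): print(*o)
E
```

```text
2.35 [390.19910177  44.8111708  205.46789603] [3.14135671e+00 6.32937797e-05 1.57000773e+00] 52.01414899376565
[391.49650282 126.79777238 384.58617203] [ 2.85950581e+00  1.72472101e-04 -2.87408070e-04] 370.26394876558425
round 831 [345.0, 119.0] [446.0, 114.0, 44.0] [449.0, 114.0] [32.0, 27.0] 31 56
round 790 [319.0, 264.0] [427.0, -28.0, 39.0] [429.0, -31.0] [25.0, 30.0] 86 56
round 893 [333.0, 335.0] [444.0, -113.0, 36.0] [446.0, -117.0] [32.0, 26.0] 3 56
white 41 [355.0, 136.0] [458.0, 99.0, 37.0] [459.0, 100.0] [18.0, 4.0] 32 38
white 30 [323.0, 286.0] [430.0, -46.0, 54.0] [431.0, -45.0] [17.0, 4.0] 8 55
white 165 [319.0, 402.0] [430.0, -187.0, 52.0] [430.0, -187.0] [31.0, 19.0] 2 56
```

View pics/w1.png

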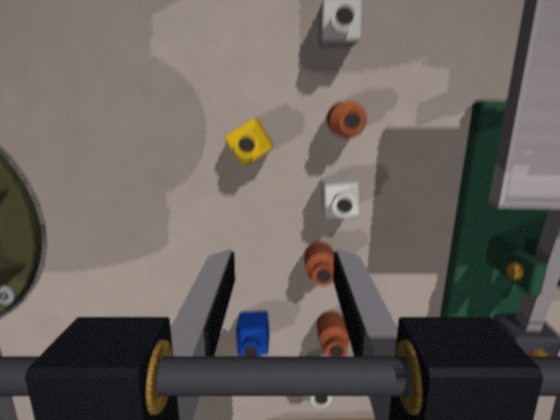

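The wrist view shows white vases at (342,18) and (341,200), nearly square to the axes. Terracotta stands at (347,119), (320,264) and (333,335).

```bash
sed -i 's/<900/<6000/' h.py; python3 - <<'E'
from h import *
P=np.load("w1.npy");I=np.load("w1i.npy")
for o in vases(P,I,20): 
  if o[0]=="white": print(*o)
# top faces of white bodies (z~40)
for o in vases(P,I,36,44):
  if o[0]=="white" and o[1]>200: print("face",*o)
q=P[0:215,480:].reshape(-1,3);q=q[q[:,2]>95];print("pan xmin",np.percentile(q[:,0],[0,1,5]),"ymin",np.percentile(q[:,1],[0,1,5]),"zmax",np.percentile(q[:,2],[5,50,95,99]))
print("table",np.nanmedian(P[150:250,60:200,2]))
E
```

```text
white 979 [343.0, 18.0] [441.0, 196.0, 45.0] [441.0, 194.0] [34.0, 33.0] 90 57
white 41 [355.0, 136.0] [458.0, 99.0, 37.0] [459.0, 100.0] [18.0, 4.0] 32 38
white 1057 [341.0, 200.0] [446.0, 40.0, 43.0] [447.0, 35.0] [33.0, 35.0] 4 56
white 30 [323.0, 286.0] [430.0, -46.0, 54.0] [431.0, -45.0] [17.0, 4.0] 8 55
white 165 [319.0, 402.0] [430.0, -187.0, 52.0] [430.0, -187.0] [31.0, 19.0] 2 56
face white 571 [343.0, 17.0] [441.0, 198.0, 40.0] [441.0, 194.0] [34.0, 33.0] 90 43
face white 643 [340.0, 198.0] [446.0, 41.0, 40.0] [447.0, 36.0] [33.0, 34.0] 5 44
pan xmin [391.49650282 545.5097851  546.39703151] ymin [53.45597878 55.01551894 57.79934277] zmax [115.43466111 117.14431341 127.03434605 128.07258156]
table 0.08606426161586
```

Call:
{"name": "arm_command", "arguments": {
  "plan": [
    [0.1,0.05,0.017,0,0],
    [0.1,0.05,0.017,0,0],
    [0.1,0.05,0.017,0,0],
    [0.1,0,0,0,0],
    [0.1,0,0,0.05,0],
    [0.1,0,0,0.05,0],
    [0.1,0,0,0.05,0],
    [0.1,0,0,0.03,0],
    [0.1,0,0,0.02,0],
    [0.1,0,0,0,0],
    [-0.6,0,0,0,0],
    [-0.6,0,0,0,0],
    [-0.6,0,0,0,0],
    [-0.6,0,0,-0.02,0],
    [-0.6,0,0,-0.04,0],
    [-0.6,0,0,-0.04,0]
  ],
  "newtons": 15
}}

```text
clock: 4.4
eef_pos: [441.0, 192.9, 106.9]
eef_rot: [-3.142, 0.0, 1.57]
wrist_force: [0.1, -0.4, -0.5]
finger_gap: 34.0
finger_force: 15.0
```

Call:
{"name": "arm_command", "arguments": {
  "plan": [
    [-0.6,0.045,0,0,0],
    [-0.6,0.045,0,0,0],
    [-0.6,0.045,0,0,0],
    [-0.6,0.045,0,0,0],
    [-0.6,0,0,0,0],
    [-0.6,0,0,0.03,0],
    [-0.6,0,0,0.03,0],
    [-0.6,0,0,0.02,0],
    [-0.6,0,0,0.015,0],
    [-0.6,0,0,0,0],
    [0.1,0,0,0,0],
    [0.1,0,0,0,0],
    [0.1,0,0,-0.04,0],
    [0.1,0,0,-0.055,0],
    [0.1,-0.05,0,0,0],
    [0.1,-0.05,0,0,0],
    [0.1,-0.05,0,0,0],
    [0.1,-0.05,0,-0.02,0],
    [0.1,-0.02,0,0,0],
    [0.1,0,0,0,0]
  ]
}}

```text
clock: 6.9
eef_pos: [441.4, 152.2, 126.1]
eef_rot: [3.14, -0.0, 1.568]
wrist_force: [0.5, 0.4, 1.1]
finger_gap: 51.6
finger_force: 0.0
```

```bash
cat > look.py <<'E'
from h import *; import sys
s=manip.read_state(); print(round(s["clock"],1),s["eef_pos"].round(1))
for n in sys.argv[1:]:
    c=cam(n);P=cloud(c);cv2.imwrite(f"pics/last_{n}.png",c["img"])
    for o in vases(P,c["img"],15,160):
        if o[1]>40: print(n,o[0],o[1],o[4:])
E
python3 look.py wrist top
```

```text
6.9 [441.4 152.2 126.1]
wrist round 1441 ([449.0, 115.0], [33.0, 28.0], 1, 56)
wrist round 672 ([430.0, -28.0], [19.0, 32.0], 88, 45)
wrist white 1400 ([447.0, 41.0], [34.0, 25.0], 4, 55)
wrist white 74 ([605.0, 58.0], [5.0, 11.0], 82, 119)
wrist white 93 ([614.0, 34.0], [8.0, 63.0], 40, 128)
top round 68 ([444.0, -120.0], [30.0, 31.0], 42, 58)
top round 59 ([427.0, -36.0], [29.0, 26.0], 90, 58)
top white 2552 ([631.0, 128.0], [151.0, 170.0], 89, 134)
top white 148 ([628.0, -32.0], [95.0, 14.0], 89, 95)
top white 167 ([625.0, -185.0], [110.0, 14.0], 90, 78)
top white 98 ([447.0, 36.0], [32.0, 32.0], 89, 59)
top white 85 ([441.0, 374.0], [32.0, 31.0], 0, 64)
top white 108 ([431.0, -181.0], [34.0, 35.0], 85, 58)
```

Call:
{"name": "arm_command", "arguments": {
  "plan": [
    [0.1,-0.04,0.002,0,0],
    [0.1,-0.04,0.002,0,0],
    [0.1,-0.036,0.002,0,0],
    [0.1,0,0,0,0],
    [0.1,0,0,0.05,0],
    [0.1,0,0,0.04,0],
    [0.1,0,0,0.03,0],
    [0.1,0,0,0,0],
    [-0.6,0,0,0,0],
    [-0.6,0,0,0,0],
    [-0.6,0,0,0,0],
    [-0.6,0,0,-0.03,0],
    [-0.6,0,0,-0.05,0],
    [-0.6,0,0,-0.05,0],
    [-0.6,0,0,0,0]
  ]
}}

```text
clock: 8.88
eef_pos: [448.7, 37.0, 139.1]
eef_rot: [3.134, -0.0, 1.57]
wrist_force: [0.2, 0.9, -2.8]
finger_gap: 34.3
finger_force: 14.8
```

Call:
{"name": "arm_command", "arguments": {
  "plan": [
    [-0.6,0.049,-0.001,0,0],
    [-0.6,0.049,-0.001,0,0],
    [-0.6,0.049,-0.001,0,0],
    [-0.6,0.049,-0.001,0,0],
    [-0.6,0.049,-0.001,0,0],
    [-0.6,0.049,-0.001,0,0],
    [-0.6,0,0,0,0],
    [-0.6,0,0,0.05,0],
    [-0.6,0,0,0.04,0],
    [-0.6,0,0,0.02,0],
    [-0.6,0,0,0.015,0],
    [-0.6,0,0,0,0],
    [0.1,0,0,0,0],
    [0.1,0,0,0,0],
    [0.1,0,0,-0.04,0],
    [0.1,0,0,-0.05,0],
    [0.1,0,0,-0.035,0],
    [0.1,-0.05,0,0,0],
    [0.1,-0.05,0,0,0],
    [0.1,-0.05,0,0,0]
  ]
}}

```text
clock: 11.38
eef_pos: [441.0, 179.6, 136.0]
eef_rot: [3.141, -0.0, 1.57]
wrist_force: [0.6, 0.1, 0.5]
finger_gap: 51.7
finger_force: 0.0
```

Call:
{"name": "arm_command", "arguments": {
  "plan": [
    [0.1,-0.05,0,0,0],
    [0.1,-0.05,0,0,0],
    [0.1,-0.05,0,0,0],
    [0.1,-0.05,-0.002,0,0],
    [0.1,-0.05,-0.002,0,0],
    [0.1,-0.05,-0.002,0,0],
    [0.1,0,0,0,0]
  ]
}}

```text
clock: 12.25
eef_pos: [434.7, -121.5, 135.8]
eef_rot: [3.141, 0.0, 1.566]
wrist_force: [0.1, -1.4, 0.2]
finger_gap: 51.7
finger_force: 0.0
```

```bash
python3 look.py top wrist
```

```text
12.2 [ 434.7 -121.5  135.8]
top round 59 ([448.0, 112.0], [26.0, 29.0], 0, 61)
top round 61 ([427.0, -36.0], [29.0, 26.0], 89, 56)
top white 2589 ([631.0, 129.0], [150.0, 171.0], 89, 134)
top white 50 ([680.0, -86.0], [162.0, 2.0], 89, 28)
top white 118 ([628.0, -32.0], [95.0, 14.0], 89, 93)
top white 167 ([625.0, -185.0], [109.0, 14.0], 89, 79)
top white 86 ([441.0, 373.0], [30.0, 32.0], 90, 65)
top white 77 ([442.0, 328.0], [30.0, 29.0], 89, 65)
wrist round 1324 ([430.0, -36.0], [32.0, 32.0], 41, 56)
wrist round 1279 ([445.0, -119.0], [33.0, 28.0], 5, 56)
wrist white 818 ([626.0, -150.0], [40.0, 15.0], 89, 74)
wrist white 233 ([403.0, -110.0], [10.0, 1.0], 3, 160)
wrist white 242 ([469.0, -110.0], [10.0, 1.0], 0, 160)
wrist white 1685 ([431.0, -182.0], [34.0, 34.0], 81, 56)
wrist white 998 ([626.0, -200.0], [58.0, 15.0], 89, 70)
```

Call:
{"name": "arm_command", "arguments": {
  "plan": [
    [0.1,-0.03,-0.002,0,0],
    [0.1,-0.03,-0.002,0,0],
    [0.1,0,0,0,0.12],
    [0.1,0,0,0,0],
    [0.1,0,0,0.05,0],
    [0.1,0,0,0.05,0],
    [0.1,0,0,0.03,0],
    [0.1,0,0,0,0],
    [-0.6,0,0,0,0],
    [-0.6,0,0,0,0],
    [-0.6,0,0,0,0],
    [-0.6,0,0,-0.03,0],
    [-0.6,0,0,-0.05,0],
    [-0.6,0,0,-0.05,0],
    [-0.6,0,0,0,-0.12],
    [-0.6,0,0,0,0]
  ]
}}

```text
clock: 14.35
eef_pos: [430.9, -179.0, 136.2]
eef_rot: [3.14, 0.001, 1.57]
wrist_force: [-1.0, 0.1, -1.5]
finger_gap: 33.8
finger_force: 14.9
```

Call:
{"name": "arm_command", "arguments": {
  "plan": [
    [-0.6,0.047,0.001,0,0],
    [-0.6,0.047,0.001,0,0],
    [-0.6,0.047,0.001,0,0],
    [-0.6,0.047,0.001,0,0],
    [-0.6,0.047,0.001,0,0],
    [-0.6,0.047,0.001,0,0],
    [-0.6,0.047,0.001,0,0],
    [-0.6,0.047,0.001,0,0],
    [-0.6,0.047,0.001,0,0],
    [-0.6,0.047,0.001,0,0],
    [-0.6,0,0,0,0],
    [-0.6,0,0,0.05,0],
    [-0.6,0,0,0.04,0],
    [-0.6,0,0,0.02,0],
    [-0.6,0,0,0.015,0],
    [-0.6,0,0,0,0],
    [0.1,0,0,0,0],
    [0.1,0,0,0,0],
    [0.1,0,0,-0.04,0],
    [0.1,0,0,-0.05,0]
  ]
}}

```text
clock: 16.85
eef_pos: [440.8, 290.7, 101.3]
eef_rot: [-3.14, 0.001, 1.57]
wrist_force: [0.2, 0.3, -0.5]
finger_gap: 51.8
finger_force: 0.0
```

Call:
{"name": "arm_command", "arguments": {
  "plan": [
    [0.1,0,0,-0.05,0],
    [0.1,0,0,-0.05,0],
    [0.1,-0.04,0.02,0,0],
    [0.1,-0.04,0.02,0,0],
    [0.1,-0.04,0.02,0,0],
    [0.1,-0.04,0.02,0,0],
    [0.1,-0.04,0.02,0,0],
    [0.1,-0.04,0.02,0,0],
    [0.1,-0.04,0.02,0,0],
    [0.1,-0.04,0.02,0,0],
    [0.1,-0.04,0.02,0,0],
    [0.1,0,0,0,0]
  ]
}}

```text
clock: 18.35
eef_pos: [621.4, -71.7, 200.2]
eef_rot: [-3.141, 0.0, 1.567]
wrist_force: [-0.4, 0.2, 0.9]
finger_gap: 51.7
finger_force: 0.0
```

```bash
python3 look.py wrist top; python3 - <<'E'
from h import *
c=cam("wrist");P=cloud(c);I=c["img"];cv2.imwrite("pics/w2.png",I)
hsv=cv2.cvtColor(I,cv2.COLOR_BGR2HSV);m=(P[...,2]>105)&(P[...,2]<135)&(abs(P[...,0]-626)<30)&(P[...,1]<-60)&(P[...,1]>-150)&(hsv[...,1]>80)
q=P[m];print(m.sum(),q.mean(0),q.min(0),q.max(0))
E
```

```text
18.4 [621.4 -71.7 200.2]
wrist round 1253 ([433.0, -34.0], [28.0, 33.0], 26, 56)
wrist round 1119 ([448.0, -119.0], [27.0, 32.0], 43, 56)
wrist white 1922 ([631.0, -28.0], [88.0, 17.0], 90, 90)
wrist white 144 ([628.0, -77.0], [14.0, 8.0], 1, 81)
wrist white 1226 ([626.0, -171.0], [120.0, 14.0], 89, 122)
top round 60 ([448.0, 112.0], [29.0, 26.0], 90, 58)
top white 2565 ([632.0, 128.0], [151.0, 171.0], 89, 133)
top white 46 ([628.0, 1.0], [28.0, 14.0], 88, 91)
top white 88 ([625.0, -219.0], [16.0, 68.0], 4, 72)
top white 116 ([418.0, 378.0], [41.0, 77.0], 89, 63)
top white 84 ([442.0, 328.0], [31.0, 29.0], 90, 62)
top white 91 ([441.0, 288.0], [33.0, 29.0], 90, 63)
473 [ 627.39646226 -101.97849435  118.33726497] [ 619.85987948 -111.47117251  105.27589197] [635.44053146 -95.46070081 124.21110825]
```

View pics/w2.png

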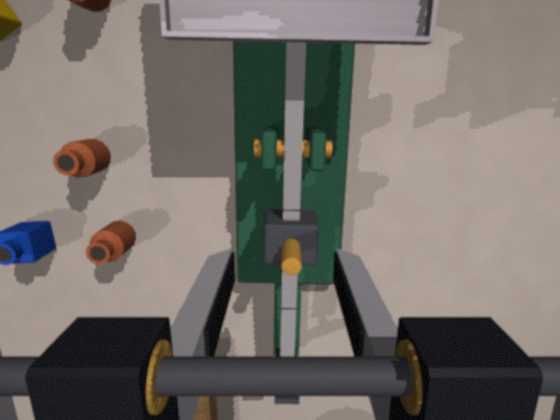

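The wrist view shows the knob at (291,255), the pivot brackets at row 148 and the pan edge at row 38.

Call:
{"name": "arm_command", "arguments": {
  "plan": [
    [0.1,-0.016,0.003,0.02,0],
    [0.1,-0.016,0.003,0.03,0],
    [0.1,0,0,0.03,0],
    [0.1,0,0,0.023,0],
    [0.1,0,0,0,0],
    [-0.9,0,0,0,0],
    [-0.9,0,0,0,0],
    [-0.9,0,0,0,0],
    [-0.9,0,0,0,0],
    [-0.9,-0.01,0,0.001,0],
    [-0.9,-0.01,0,0.001,0],
    [-0.9,-0.01,0,0.001,0],
    [-0.9,-0.01,0,0.001,0],
    [-0.9,-0.01,0,0.001,0],
    [-0.9,-0.008,0,0.001,0],
    [-0.9,0,0,0,0]
  ],
  "newtons": 10
}}

```text
clock: 20.5
eef_pos: [625.3, -160.3, 91.8]
eef_rot: [-3.138, 0.0, 1.569]
wrist_force: [-14.5, -3.2, 9.2]
finger_gap: 15.6
finger_force: 10.0
```

Call:
{"name": "arm_command", "arguments": {
  "plan": [
    [0.1,0,0,0,0],
    [0.1,0,0,0,0],
    [0.1,0,0,-0.04,0],
    [0.1,0,0,-0.04,0],
    [0.1,0,0,-0.03,0],
    [0.1,0.045,-0.03,0,0],
    [0.1,0.045,-0.03,0,0],
    [0.1,0.045,-0.03,0,0],
    [0.1,0.045,-0.03,0,0],
    [0.1,0.045,-0.03,0,0],
    [0.1,0.047,-0.028,0,0],
    [0.1,0,0,0,0]
  ],
  "newtons": 15
}}

```text
clock: 22.0
eef_pos: [448.0, 115.3, 201.9]
eef_rot: [3.141, -0.0, 1.574]
wrist_force: [-0.7, 0.1, 0.1]
finger_gap: 51.8
finger_force: 0.0
```

```bash
python3 look.py top wrist;  python3 - <<'E'
from h import *
c=cam("top");P=cloud(c);I=c["img"]
m=(P[...,2]>106)&(abs(P[...,0]-626)<30)&(P[...,1]<-60)&(P[...,1]>-210);q=P[m];print("knob",m.sum(),q.mean(0),q.max(0))
E
```

```text
22.0 [448.  115.3 201.9]
top round 68 ([444.0, -121.0], [32.0, 29.0], 90, 58)
top round 61 ([427.0, -36.0], [29.0, 26.0], 89, 60)
top white 2387 ([631.0, 128.0], [151.0, 170.0], 89, 133)
top white 48 ([680.0, -89.0], [155.0, 2.0], 89, 27)
top white 234 ([627.0, -62.0], [155.0, 15.0], 89, 92)
top white 84 ([625.0, -213.0], [14.0, 56.0], 1, 70)
top white 83 ([441.0, 372.0], [32.0, 31.0], 0, 64)
top white 76 ([442.0, 328.0], [31.0, 29.0], 89, 64)
top white 88 ([441.0, 288.0], [33.0, 29.0], 90, 63)
wrist round 841 ([450.0, 114.0], [32.0, 29.0], 3, 56)
wrist round 930 ([430.0, -32.0], [28.0, 32.0], 88, 56)
wrist round 323 ([445.0, -124.0], [25.0, 26.0], 48, 56)
wrist white 131 ([453.0, 275.0], [6.0, 12.0], 89, 46)
knob 24 [ 626.0673273  -161.8255349   114.36231301] [ 633.28636872 -154.14362122  119.60390633]
```

Call:
{"name": "arm_command", "arguments": {
  "plan": [
    [0.1,-0.002,0.001,0.05,0],
    [0.1,0,0,0.05,0],
    [0.1,0,0,0.05,0],
    [0.1,0,0,0.03,0],
    [0.1,0,0,0.016,0],
    [0.1,0,0,0,0],
    [-0.6,0,0,0,0],
    [-0.6,0,0,0,0],
    [-0.6,0,0,0,0],
    [-0.6,0,0,-0.04,0],
    [-0.6,0,0,-0.05,0],
    [-0.6,0,0,-0.05,0],
    [-0.6,0,0,-0.05,0],
    [-0.6,0,0,0,0]
  ]
}}

```text
clock: 23.9
eef_pos: [451.4, 111.2, 199.1]
eef_rot: [3.135, -0.001, 1.57]
wrist_force: [0.1, 0.9, -1.4]
finger_gap: 33.0
finger_force: 15.0
```

Call:
{"name": "arm_command", "arguments": {
  "plan": [
    [-0.6,0.016,0.045,0,0],
    [-0.6,0.016,0.046,0,0],
    [-0.6,0.016,0.046,0,0],
    [-0.6,0.016,0.046,0,0],
    [-0.6,0,0,0,0],
    [-0.6,0,0,0.03,0],
    [-0.6,0,0,0.025,0],
    [-0.6,0,0,0.01,0],
    [-0.6,0,0,0.008,0],
    [-0.6,0,0,0,0],
    [-0.6,0,0,0,0],
    [0.1,0,0,0,0],
    [0.1,0,0,0,0],
    [0.1,0,0,-0.03,0],
    [0.1,0,0,-0.042,0],
    [0.1,0,0,0,0]
  ]
}}

```text
clock: 25.9
eef_pos: [634.4, 175.1, 198.2]
eef_rot: [3.136, -0.001, 1.57]
wrist_force: [-0.6, -0.6, 0.8]
finger_gap: 51.6
finger_force: 0.0
```

Call:
{"name": "arm_command", "arguments": {
  "plan": [
    [0.1,-0.042,-0.041,0,0],
    [0.1,-0.042,-0.041,0,0],
    [0.1,-0.042,-0.041,0,0],
    [0.1,-0.042,-0.041,0,0],
    [0.1,-0.042,-0.041,0,0],
    [0.1,0,0,0,0],
    [0.1,0,0,0,0]
  ]
}}

```text
clock: 26.78
eef_pos: [428.4, -34.8, 194.3]
eef_rot: [3.141, -0.0, 1.569]
wrist_force: [0.4, -0.1, -0.3]
finger_gap: 51.7
finger_force: 0.0
```

```bash
python3 look.py top wrist | grep -v white
```

```text
26.8 [428.4 -34.8 194.3]
top round 53 ([629.0, 174.0], [25.0, 31.0], 21, 159)
wrist round 878 ([429.0, -33.0], [32.0, 29.0], 2, 56)
wrist round 940 ([446.0, -118.0], [31.0, 28.0], 1, 56)
```

View pics/last_top.png

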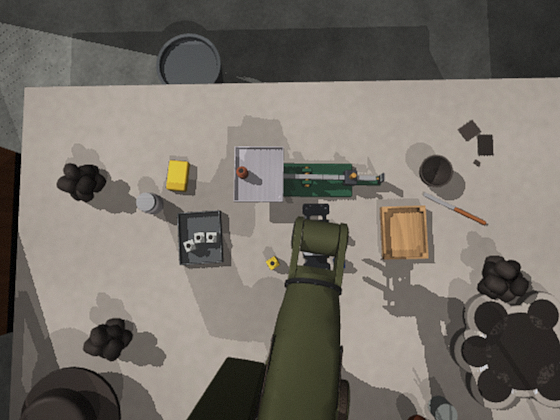

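Terracotta 1 is in the pan at (242,172). In the tray the leftmost white vase has been knocked to (189,245); I check that it and the panned vase are still upright.

```bash
python3 - <<'E'
from h import *
c=cam("top");I=c["img"];P=cloud(c)
a=cv2.resize(I[195:275,165:240],None,fx=5,fy=5,interpolation=cv2.INTER_CUBIC);b=cv2.resize(I[140:220,225:300],None,fx=5,fy=5,interpolation=cv2.INTER_CUBIC)
cv2.imwrite("pics/c1.png",np.hstack([a,b]))
for o in vases(P,I,12,75)+vases(P,I,118,190):
  if o[1]>20 and o[3][1]>0:print(o)
E
```

```text
('white', np.int32(171), [194.0, 241.0], [429.0, 342.0, 48.0], [428.0, 343.0], [39.0, 79.0], 37, 64)
('white', np.int32(88), [211.0, 236.0], [442.0, 287.0, 48.0], [441.0, 288.0], [34.0, 29.0], 90, 62)
('round', np.int32(80), [241.0, 172.0], [629.0, 175.0, 160.0], [630.0, 175.0], [26.0, 31.0], 27, 174)
('white', np.int32(407), [261.0, 174.0], [628.0, 118.0, 124.0], [631.0, 130.0], [150.0, 171.0], 89, 133)
('white', np.int32(22), [269.0, 151.0], [699.0, 93.0, 120.0], [699.0, 93.0], [34.0, 16.0], 89, 124)
('white', np.int32(37), [257.0, 158.0], [680.0, 131.0, 119.0], [680.0, 129.0], [23.0, 37.0], 56, 122)
('white', np.int32(32), [245.0, 158.0], [680.0, 168.0, 120.0], [681.0, 169.0], [37.0, 22.0], 88, 123)
('white', np.int32(23), [271.0, 160.0], [672.0, 89.0, 120.0], [672.0, 87.0], [20.0, 23.0], 30, 122)
('white', np.int32(24), [265.0, 171.0], [638.0, 106.0, 119.0], [636.0, 106.0], [16.0, 29.0], 73, 124)
```

View pics/c1.png

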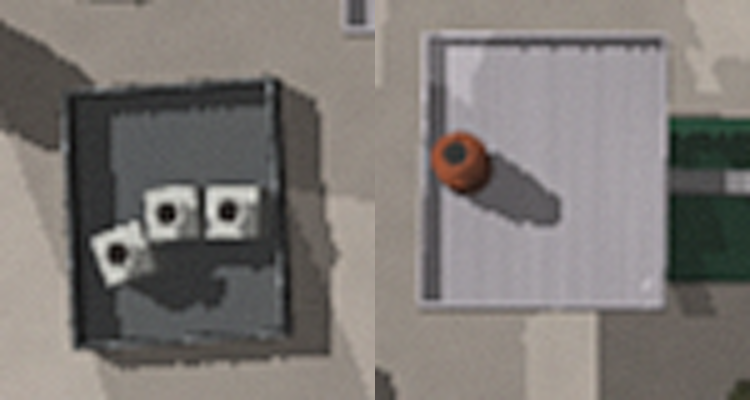

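The knocked vase stands upright in the tray, and the panned vase is upright too. Next is terracotta 2.

Call:
{"name": "arm_command", "arguments": {
  "plan": [
    [0.1,-0.001,0,0.05,0],
    [0.1,0,0,0.05,0],
    [0.1,0,0,0.05,0],
    [0.1,0,0,0.03,0],
    [0.1,0,0,0.01,0],
    [0.1,0,0,0,0],
    [-0.6,0,0,0,0],
    [-0.6,0,0,0,0],
    [-0.6,0,0,0,0],
    [-0.6,0,0,-0.04,0],
    [-0.6,0,0,-0.05,0],
    [-0.6,0,0,-0.05,0],
    [-0.6,0,0,-0.05,0],
    [-0.6,0,0,0,0]
  ]
}}

```text
clock: 28.68
eef_pos: [429.3, -36.3, 197.8]
eef_rot: [3.135, 0.001, 1.57]
wrist_force: [0.1, 0.6, -2.2]
finger_gap: 33.7
finger_force: 15.0
```

Call:
{"name": "arm_command", "arguments": {
  "plan": [
    [-0.6,0.033,0.041,0,0],
    [-0.6,0.033,0.041,0,0],
    [-0.6,0.033,0.041,0,0],
    [-0.6,0.033,0.041,0,0],
    [-0.6,0.033,0.041,0,0],
    [-0.6,0,0,0,0],
    [-0.6,0,0,0.03,0],
    [-0.6,0,0,0.025,0],
    [-0.6,0,0,0.01,0],
    [-0.6,0,0,0.008,0],
    [-0.6,0,0,0,0],
    [-0.6,0,0,0,0],
    [0.1,0,0,0,0],
    [0.1,0,0,0,0],
    [0.1,0,0,-0.03,0],
    [0.1,0,0,-0.042,0],
    [0.1,0,0,0,0]
  ]
}}

```text
clock: 30.8
eef_pos: [634.3, 129.0, 197.2]
eef_rot: [3.136, -0.001, 1.57]
wrist_force: [-0.2, 1.2, -0.0]
finger_gap: 51.7
finger_force: 0.0
```

Call:
{"name": "arm_command", "arguments": {
  "plan": [
    [0.1,-0.05,-0.038,0,0],
    [0.1,-0.05,-0.037,0,0],
    [0.1,-0.05,-0.038,0,0],
    [0.1,-0.05,-0.037,0,0],
    [0.1,-0.05,-0.038,0,0],
    [0.1,0,0,0,0],
    [0.1,0,0,0,0]
  ]
}}

```text
clock: 31.68
eef_pos: [445.6, -120.1, 193.2]
eef_rot: [-3.141, -0.0, 1.569]
wrist_force: [-1.3, 0.5, 0.6]
finger_gap: 51.9
finger_force: 0.0
```

```bash
python3 look.py wrist | grep -v white;python3 - <<'E'
from h import *
c=cam("top")
for o in vases(cloud(c),c["img"],12,200):
  if o[1]>20 and o[0]=="round":print(o)
E
```

```text
31.7 [ 445.6 -120.1  193.2]
wrist round 883 ([445.0, -120.0], [33.0, 30.0], 10, 56)
('round', np.int32(83), [242.0, 172.0], [629.0, 174.0, 158.0], [630.0, 175.0], [26.0, 31.0], 23, 174)
('round', np.int32(78), [257.0, 172.0], [629.0, 128.0, 159.0], [630.0, 129.0], [25.0, 30.0], 19, 176)
```

Call:
{"name": "arm_command", "arguments": {
  "plan": [
    [0.1,0,0,0.05,0],
    [0.1,0,0,0.05,0],
    [0.1,0,0,0.05,0],
    [0.1,0,0,0.03,0],
    [0.1,0,0,0.008,0],
    [0.1,0,0,0,0],
    [-0.6,0,0,0,0],
    [-0.6,0,0,0,0],
    [-0.6,0,0,0,0],
    [-0.6,0,0,-0.04,0],
    [-0.6,0,0,-0.05,0],
    [-0.6,0,0,-0.05,0],
    [-0.6,0,0,-0.05,0],
    [-0.6,0,0,0,0]
  ]
}}

```text
clock: 33.52
eef_pos: [446.7, -120.8, 198.9]
eef_rot: [3.135, 0.002, 1.57]
wrist_force: [0.1, 0.4, -2.1]
finger_gap: 33.5
finger_force: 15.0
```

Call:
{"name": "arm_command", "arguments": {
  "plan": [
    [-0.6,0.041,0.037,0,0],
    [-0.6,0.041,0.037,0,0],
    [-0.6,0.041,0.037,0,0],
    [-0.6,0.041,0.037,0,0],
    [-0.6,0.041,0.037,0,0],
    [-0.6,0,0,0,0],
    [-0.6,0,0,0.03,0],
    [-0.6,0,0,0.025,0],
    [-0.6,0,0,0.01,0],
    [-0.6,0,0,0.009,0],
    [-0.6,0,0,0,0],
    [-0.6,0,0,0,0],
    [0.1,0,0,0,0],
    [0.1,0,0,0,0],
    [0.1,0,0,-0.03,0],
    [0.1,0,0,-0.043,0],
    [0.1,0,0,0,0]
  ]
}}

```text
clock: 35.65
eef_pos: [631.9, 84.7, 198.3]
eef_rot: [3.135, -0.001, 1.57]
wrist_force: [0.1, 0.5, -0.9]
finger_gap: 51.8
finger_force: 0.0
```

Call:
{"name": "arm_command", "arguments": {
  "plan": [
    [0.1,-0.049,-0.001,-0.01,0],
    [0.1,-0.049,-0.001,-0.01,0],
    [0.1,-0.049,-0.001,-0.01,0],
    [0.1,-0.049,-0.001,-0.01,0],
    [0.1,-0.05,-0.001,-0.01,0],
    [0.1,0,0,0,0],
    [0.1,0,0,0,0],
    [0.1,0,0,0,0],
    [0.1,0,0,0,0],
    [0.1,0,0,0,0],
    [0.1,0,0,0,0],
    [0.1,0,0,0,0]
  ]
}}

```text
clock: 37.15
eef_pos: [625.4, -161.4, 244.5]
eef_rot: [3.142, 0.0, 1.57]
wrist_force: [0.7, 0.5, -0.4]
finger_gap: 51.7
finger_force: 0.0
```

```bash
cat > tilt.py <<'E'
from h import *
print(manip.read_state()["clock"],manip.read_state()["eef_pos"].round(1))
for n in("wrist","top"):
    c=cam(n);P=cloud(c);I=c["img"];cv2.imwrite(f"pics/t_{n}.png",I)
    q=P.reshape(-1,3); S=cv2.cvtColor(I,cv2.COLOR_BGR2HSV)[...,1].ravel()
    t=q[(abs(q[:,2])<8)&(abs(q[:,0]-500)<90)&(q[:,1]>-260)&(q[:,1]<50)]
    A=np.c_[t[:,:2],np.ones(len(t))]; w=np.linalg.lstsq(A,t[:,2],rcond=None)[0]
    z=q[:,2]-(np.c_[q[:,:2],np.ones(len(q))]@w)
    kb=(z>100)&(abs(q[:,0]-626)<25)&(q[:,1]<-60)&(q[:,1]>-215)&(S>70)
    k=q[kb]; ky=np.median(k[:,1]) if len(k) else -162
    b=(abs(q[:,0]-(627+ (q[:,1]+100)*0.01))<5)&(z>55)&(z<105)&(q[:,1]<10)&(q[:,1]>-205)&(abs(q[:,1]-ky)>32)&(abs(q[:,1]+22)>12)
    if b.sum()>30:
        y=q[b,1];zz=z[b]
        for _ in range(3):
            f=np.polyfit(y,zz,1);r=abs(zz-np.polyval(f,y));g=r<max(2,2*np.median(r));y,zz=y[g],zz[g]
        print(n,"table slope",w[:2].round(4),"beam slope",-f[0].round(4),"z at pivot",np.polyval(f,-22).round(1),len(y),y.min(),y.max(),"knob",len(k),k.mean(0).round(1) if len(k) else 0,k.max(0).round(1) if len(k) else 0)
    p=(abs(q[:,0]-670)<35)&(abs(q[:,1]-128)<50)&(z>80)&(z<124); print("  pan floor",p.sum(),np.median(z[p]).round(1) if p.sum() else 0)
    for o in vases(P,I,80,200):
        if o[0]=="round" and o[1]>30: print("  ",o)
E
python3 tilt.py
```

```text
37.15 [ 625.4 -161.4  244.5]
wrist table slope [-0.0005 -0.0001] beam slope 0.0666 z at pivot 84.0 1635 -204.99755515758682 3.630078852821427 knob 603 [ 625.1 -138.7  204.3] [636.  -79.5 423.6]
  pan floor 0 0
top table slope [0.0004 0.0017] beam slope 0.0677 z at pivot 84.3 68 -122.41301349016732 8.923990437449246 knob 1015 [ 623.5 -156.2  548.8] [650.9 -95.7 558.9]
  pan floor 554 92.0
   ('round', np.int32(79), [243.0, 174.0], [629.0, 174.0, 133.0], [631.0, 175.0], [25.0, 30.0], 31, 156)
   ('round', np.int32(73), [258.0, 173.0], [629.0, 128.0, 134.0], [630.0, 128.0], [25.0, 28.0], 44, 151)
   ('round', np.int32(74), [273.0, 174.0], [626.0, 83.0, 134.0], [627.0, 84.0], [27.0, 25.0], 89, 152)
```

View pics/t_wrist.png

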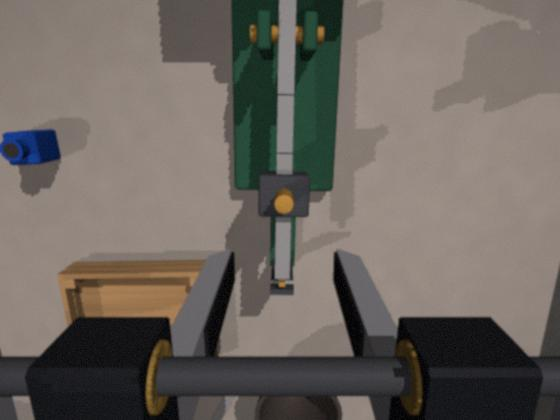

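The wrist view shows the knob at (284,202) and the pointer at (283,285). The beam is pan-down by 0.067 rad, so the poise goes 11 mm further out.

Call:
{"name": "arm_command", "arguments": {
  "plan": [
    [0.1,0,0,0.05,0],
    [0.1,0,0,0.04,0],
    [0.1,0,0,0.03,0],
    [0.1,0,0,0.013,0],
    [0.1,0,0,0,0],
    [-0.9,0,0,0,0],
    [-0.9,0,0,0,0],
    [-0.9,0,0,0,0],
    [-0.9,0,0,0,0],
    [-0.9,-0.004,0,0,0],
    [-0.9,-0.004,0,0,0],
    [-0.9,-0.003,0,0,0],
    [-0.9,0,0,0,0],
    [-0.9,0,0,0,0]
  ],
  "newtons": 10
}}

```text
clock: 39.0
eef_pos: [625.1, -172.8, 111.4]
eef_rot: [-3.141, 0.0, 1.57]
wrist_force: [-4.6, -0.9, 0.3]
finger_gap: 15.3
finger_force: 10.0
```

Call:
{"name": "arm_command", "arguments": {
  "plan": [
    [0.1,0,0,0,0],
    [0.1,0,0,0,0],
    [0.1,0,0,-0.04,0],
    [0.1,0,0,-0.04,0],
    [0.1,0,0,-0.05,0],
    [0.1,0,0,0,0],
    [0.1,0,0,0,0],
    [0.1,0,0,0,0],
    [0.1,0,0,0,0],
    [0.1,0,0,0,0],
    [0.1,0,0,0,0],
    [0.1,0,0,0,0],
    [0.1,0,0,0,0],
    [0.1,0,0,0,0],
    [0.1,0,0,0,0]
  ]
}}

```text
clock: 40.88
eef_pos: [625.4, -172.5, 241.5]
eef_rot: [3.142, -0.0, 1.57]
wrist_force: [0.9, -0.3, -0.3]
finger_gap: 51.6
finger_force: 0.0
```

```bash
python3 tilt.py
```

```text
40.875 [ 625.4 -172.5  241.5]
wrist table slope [-0.0003 -0.0001] beam slope 0.0013 z at pivot 83.9 1470 -204.97692649947948 -8.55267661987213 knob 569 [ 625.8 -147.9  207.5] [650.9 -90.5 420.6]
  pan floor 0 0
top table slope [-0.0025 -0.0024] beam slope -0.0061 z at pivot 84.3 89 -128.85237874019373 8.936621569166075 knob 935 [ 623.4 -162.6  545.4] [ 650.9 -105.3  556.5]
  pan floor 563 102.9
   ('round', np.int32(79), [242.0, 173.0], [629.0, 175.0, 143.0], [630.0, 175.0], [26.0, 30.0], 16, 160)
   ('round', np.int32(77), [257.0, 173.0], [628.0, 128.0, 143.0], [629.0, 130.0], [24.0, 29.0], 18, 160)
   ('round', np.int32(76), [272.0, 174.0], [626.0, 83.0, 144.0], [628.0, 83.0], [26.0, 30.0], 20, 162)
```

The beam is level (wrist fit 0.001 rad). I wait, untouched.

Call:
{"name": "arm_command", "arguments": {
  "plan": [
    [0.1,0,0,0,0],
    [0.1,0,0,0,0],
    [0.1,0,0,0,0],
    [0.1,0,0,0,0],
    [0.1,0,0,0,0],
    [0.1,0,0,0,0],
    [0.1,0,0,0,0],
    [0.1,0,0,0,0],
    [0.1,0,0,0,0],
    [0.1,0,0,0,0],
    [0.1,0,0,0,0],
    [0.1,0,0,0,0],
    [0.1,0.05,0.001,0,0],
    [0.1,0.05,0.001,0,0],
    [0.1,0.05,0.001,0,0],
    [0.1,0.05,0.001,0,0],
    [0.1,0.056,0.001,0,0],
    [0.1,0,0,0,0],
    [0.1,0,0,0,0]
  ],
  "newtons": 15
}}

```text
clock: 43.35
eef_pos: [630.6, 83.2, 241.4]
eef_rot: [-3.141, 0.0, 1.57]
wrist_force: [0.4, 0.5, 0.9]
finger_gap: 51.6
finger_force: 0.0
```

```bash
python3 - <<'E'
from h import *
c=cam("wrist");P=cloud(c);I=c["img"];print(manip.read_state()["eef_pos"])
for o in vases(P,I,106,170):
  if o[1]>30 and o[0]=="round":print(o)
E
```

```text
[630.69878087  82.58728646 241.42925298]
('round', np.int32(1294), [287.0, 88.0], [634.0, 176.0, 147.0], [635.0, 177.0], [32.0, 31.0], 90, 158)
('round', np.int32(1196), [287.0, 150.0], [634.0, 133.0, 146.0], [634.0, 130.0], [32.0, 32.0], 0, 158)
('round', np.int32(1260), [284.0, 206.0], [632.0, 90.0, 143.0], [632.0, 86.0], [33.0, 29.0], 12, 158)
```

Call:
{"name": "arm_command", "arguments": {
  "plan": [
    [0.1,0,0.001,0.05,0],
    [0.1,0,0,0.04,0],
    [0.1,0,0,0.03,0],
    [0.1,0,0,0.012,0],
    [0.1,0,0,0,0],
    [-0.6,0,0,0,0],
    [-0.6,0,0,0,0],
    [-0.6,0,0,0,0],
    [-0.6,0,0,-0.01,0],
    [-0.6,0,0,-0.015,0],
    [-0.6,0,0,-0.035,0],
    [-0.6,0,0,-0.035,0],
    [-0.6,0,0,-0.035,0],
    [-0.6,0,0,0,0]
  ]
}}

```text
clock: 45.15
eef_pos: [632.5, 83.6, 243.3]
eef_rot: [3.136, -0.0, 1.57]
wrist_force: [0.3, 0.3, -1.6]
finger_gap: 33.6
finger_force: 15.0
```

Call:
{"name": "arm_command", "arguments": {
  "plan": [
    [-0.6,-0.046,-0.018,0,0],
    [-0.6,-0.046,-0.018,0,0],
    [-0.6,-0.046,-0.018,0,0],
    [-0.6,-0.046,-0.018,0,0],
    [-0.6,-0.046,-0.018,0,0],
    [-0.6,-0.046,-0.018,0,0],
    [-0.6,-0.046,-0.018,0,0],
    [-0.6,-0.046,-0.018,0,0],
    [-0.6,-0.046,-0.018,0,0],
    [-0.6,-0.042,-0.018,0,0],
    [-0.6,0,0,0.04,0],
    [-0.6,0,0,0.05,0],
    [-0.6,0,0,0,0],
    [-0.6,0,0,0,0]
  ]
}}

```text
clock: 46.9
eef_pos: [451.8, -372.7, 151.2]
eef_rot: [3.14, 0.001, 1.57]
wrist_force: [-0.8, -0.2, -1.5]
finger_gap: 33.8
finger_force: 15.0
```

Call:
{"name": "arm_command", "arguments": {
  "plan": [
    [-0.6,0,0,0.05,0],
    [-0.6,0,0,0.04,0],
    [-0.6,0,0,0.03,0],
    [-0.6,0,0,0.015,0],
    [-0.6,0,0,0,0],
    [-0.6,0,0,0,0],
    [0.1,0,0,0,0],
    [0.1,0,0,0,0],
    [0.1,0,0,-0.04,0],
    [0.1,0,0,-0.05,0],
    [0.1,0,0,-0.05,0],
    [0.1,0,0,-0.05,0],
    [0.1,0,0,-0.035,0],
    [0.1,0,0,0,0]
  ]
}}

```text
clock: 48.65
eef_pos: [451.8, -372.9, 242.6]
eef_rot: [3.138, 0.004, 1.57]
wrist_force: [-0.4, 0.2, -0.5]
finger_gap: 51.6
finger_force: 0.0
```

Call:
{"name": "arm_command", "arguments": {
  "plan": [
    [0.1,0.046,0.016,0,0],
    [0.1,0.046,0.016,0,0],
    [0.1,0.046,0.016,0,0],
    [0.1,0.046,0.016,0,0],
    [0.1,0.046,0.016,0,0],
    [0.1,0.046,0.017,0,0],
    [0.1,0.046,0.017,0,0],
    [0.1,0.046,0.017,0,0],
    [0.1,0.046,0.017,0,0],
    [0.1,0.046,0.017,0,0],
    [0.1,0.043,0.017,0,0],
    [0.1,0,0,0,0],
    [0.1,0,0,0,0]
  ]
}}

```text
clock: 50.28
eef_pos: [633.4, 130.0, 238.5]
eef_rot: [-3.14, 0.0, 1.57]
wrist_force: [-0.4, -0.6, 0.3]
finger_gap: 51.7
finger_force: 0.0
```

```bash
python3 - <<'E'
from h import *
print(manip.read_state()["eef_pos"])
for n in ("wrist","top"):
  c=cam(n);P=cloud(c);I=c["img"];cv2.imwrite("pics/u_"+n+".png",I)
  for o in vases(P,I,12,70)+vases(P,I,121,190):
    if o[1]>30 and (o[0]=="round" or n=="top"):print(n,o)
  q=P.reshape(-1,3);p=q[(abs(q[:,0]-670)<30)&(abs(q[:,1]-128)<50)&(q[:,2]>80)&(q[:,2]<135)];print("floor",np.median(p[:,2]) if len(p) else 0)
E
```

```text
[633.35626771 130.01339057 238.52662051]
wrist ('round', np.int32(1353), [284.0, 155.0], [635.0, 179.0, 161.0], [635.0, 176.0], [32.0, 32.0], 70, 173)
wrist ('round', np.int32(1437), [284.0, 214.0], [635.0, 135.0, 158.0], [634.0, 132.0], [28.0, 32.0], 90, 173)
floor 116.96334957952615
top ('round', np.int32(95), [416.0, 231.0], [451.0, -366.0, 45.0], [451.0, -375.0], [29.0, 42.0], 0, 66)
top ('white', np.int32(51), [320.0, 163.0], [681.0, -68.0, 21.0], [681.0, -68.0], [165.0, 2.0], 89, 26)
top ('white', np.int32(65), [369.0, 177.0], [625.0, -220.0, 63.0], [626.0, -224.0], [17.0, 59.0], 5, 69)
top ('white', np.int32(183), [194.0, 241.0], [428.0, 341.0, 48.0], [429.0, 343.0], [39.0, 80.0], 37, 64)
top ('white', np.int32(90), [211.0, 236.0], [442.0, 287.0, 48.0], [441.0, 287.0], [33.0, 29.0], 90, 65)
top ('white', np.int32(61), [280.0, 161.0], [669.0, 60.0, 127.0], [656.0, 57.0], [128.0, 33.0], 13, 134)
floor 116.91633909513439
```

Call:
{"name": "arm_command", "arguments": {
  "plan": [
    [0.1,0,0,0.04,0],
    [0.1,0,0,0.04,0],
    [0.1,0,0,0.025,0],
    [0.1,0,0,0.01,0],
    [0.1,0,0,0,0],
    [-0.6,0,0,0,0],
    [-0.6,0,0,0,0],
    [-0.6,0,0,0,0],
    [-0.6,0,0,-0.015,0],
    [-0.6,0,0,-0.03,0],
    [-0.6,0,0,-0.035,0],
    [-0.6,0,0,-0.035,0],
    [-0.6,0,0,0,0]
  ]
}}

```text
clock: 52.0
eef_pos: [634.5, 130.7, 243.1]
eef_rot: [3.136, -0.001, 1.57]
wrist_force: [-0.0, 0.5, -1.6]
finger_gap: 34.1
finger_force: 15.0
```

Call:
{"name": "arm_command", "arguments": {
  "plan": [
    [-0.6,-0.046,-0.018,0,0],
    [-0.6,-0.046,-0.018,0,0],
    [-0.6,-0.046,-0.018,0,0],
    [-0.6,-0.046,-0.018,0,0],
    [-0.6,-0.046,-0.018,0,0],
    [-0.6,-0.046,-0.018,0,0],
    [-0.6,-0.046,-0.018,0,0],
    [-0.6,-0.046,-0.018,0,0],
    [-0.6,-0.046,-0.018,0,0],
    [-0.6,-0.049,-0.019,0,0],
    [-0.6,0,0,0.04,0],
    [-0.6,0,0,0.05,0],
    [-0.6,0,0,0,0],
    [-0.6,0,0,0,0]
  ]
}}

```text
clock: 53.75
eef_pos: [452.8, -332.6, 151.1]
eef_rot: [3.14, 0.001, 1.57]
wrist_force: [0.1, 0.5, -0.6]
finger_gap: 33.2
finger_force: 15.0
```

Call:
{"name": "arm_command", "arguments": {
  "plan": [
    [-0.6,0,0,0.05,0],
    [-0.6,0,0,0.04,0],
    [-0.6,0,0,0.03,0],
    [-0.6,0,0,0.015,0],
    [-0.6,0,0,0,0],
    [-0.6,0,0,0,0],
    [0.1,0,0,0,0],
    [0.1,0,0,0,0],
    [0.1,0,0,-0.04,0],
    [0.1,0,0,-0.05,0],
    [0.1,0,0,-0.05,0],
    [0.1,0,0,-0.05,0],
    [0.1,0,0,-0.035,0],
    [0.1,0,0,0,0]
  ]
}}

```text
clock: 55.5
eef_pos: [452.9, -332.9, 242.4]
eef_rot: [3.138, 0.003, 1.57]
wrist_force: [0.8, 0.1, 0.1]
finger_gap: 52.1
finger_force: 0.0
```

Call:
{"name": "arm_command", "arguments": {
  "plan": [
    [0.1,0.046,0.016,0,0],
    [0.1,0.046,0.016,0,0],
    [0.1,0.046,0.016,0,0],
    [0.1,0.046,0.016,0,0],
    [0.1,0.046,0.017,0,0],
    [0.1,0.046,0.017,0,0],
    [0.1,0.046,0.017,0,0],
    [0.1,0.046,0.017,0,0],
    [0.1,0.046,0.017,0,0],
    [0.1,0.046,0.017,0,0],
    [0.1,0.049,0.017,0,0],
    [0.1,0,0,0,0],
    [0.1,0,0,0,0]
  ]
}}

```text
clock: 57.12
eef_pos: [635.4, 176.1, 238.3]
eef_rot: [-3.14, 0.001, 1.57]
wrist_force: [-0.2, -0.2, 0.7]
finger_gap: 51.5
finger_force: 0.0
```

Call:
{"name": "arm_command", "arguments": {
  "plan": [
    [0.1,0,0,0.04,0],
    [0.1,0,0,0.04,0],
    [0.1,0,0,0.025,0],
    [0.1,0,0,0.01,0],
    [0.1,0,0,0,0],
    [-0.6,0,0,0,0],
    [-0.6,0,0,0,0],
    [-0.6,0,0,0,0],
    [-0.6,0,0,-0.015,0],
    [-0.6,0,0,-0.03,0],
    [-0.6,0,0,-0.035,0],
    [-0.6,0,0,-0.035,0],
    [-0.6,0,0,0,0]
  ]
}}

```text
clock: 58.75
eef_pos: [636.5, 176.7, 243.3]
eef_rot: [3.136, -0.001, 1.57]
wrist_force: [0.8, -0.0, -0.6]
finger_gap: 34.0
finger_force: 15.0
```

Call:
{"name": "arm_command", "arguments": {
  "plan": [
    [-0.6,-0.046,-0.018,0,0],
    [-0.6,-0.046,-0.018,0,0],
    [-0.6,-0.046,-0.018,0,0],
    [-0.6,-0.046,-0.018,0,0],
    [-0.6,-0.046,-0.018,0,0],
    [-0.6,-0.047,-0.018,0,0],
    [-0.6,-0.047,-0.018,0,0],
    [-0.6,-0.048,-0.018,0,0],
    [-0.6,-0.048,-0.019,0,0],
    [-0.6,-0.049,-0.02,0,0],
    [-0.6,0,0,0.04,0],
    [-0.6,0,0,0.05,0],
    [-0.6,0,0,0,0],
    [-0.6,0,0,0,0]
  ]
}}

```text
clock: 60.5
eef_pos: [452.9, -292.6, 151.2]
eef_rot: [3.14, 0.001, 1.57]
wrist_force: [0.6, -0.1, -0.0]
finger_gap: 34.2
finger_force: 15.0
```

Call:
{"name": "arm_command", "arguments": {
  "plan": [
    [-0.6,0,0,0.05,0],
    [-0.6,0,0,0.04,0],
    [-0.6,0,0,0.03,0],
    [-0.6,0,0,0.015,0],
    [-0.6,0,0,0,0],
    [-0.6,0,0,0,0],
    [0.1,0,0,0,0],
    [0.1,0,0,0,0],
    [0.1,0,0,-0.04,0],
    [0.1,0,0,-0.05,0],
    [0.1,0,0,-0.05,0],
    [0.1,0,0,-0.05,0],
    [0.1,0,0,-0.035,0],
    [0.1,0,0,0,0],
    [0.1,0.03,0.043,0,0],
    [0.1,0.03,0.043,0,0],
    [0.1,0.03,0.043,0,0],
    [0.1,0.03,0.043,0,0],
    [0.1,0,0,0,0],
    [0.1,0,0,0,0]
  ],
  "newtons": 10
}}

```text
clock: 63.0
eef_pos: [623.9, -172.6, 238.3]
eef_rot: [-3.14, -0.0, 1.57]
wrist_force: [-0.1, -0.6, 0.5]
finger_gap: 51.6
finger_force: 0.0
```

```bash
python3 tilt.py; python3 - <<'E'
from h import *
a=cv2.imread("pics/t_wrist.png");b=cv2.resize(cv2.imread("pics/t_top.png")[195:275,370:445],None,fx=3,fy=3)
o=np.zeros((420,790,3),np.uint8);o[:,:560]=a;o[:240,560:785]=b;cv2.imwrite("pics/v.png",o)
E
```

```text
63.0 [ 623.9 -172.6  238.3]
wrist table slope [-0.0005 -0.0001] beam slope -0.0992 z at pivot 84.0 1439 -204.9509682288779 -9.690734580982237 knob 698 [ 633.4 -155.1  226.3] [651.  -90.7 417.4]
  pan floor 0 0
top table slope [0.0006 0.0003] beam slope -0.0942 z at pivot 84.3 70 -127.04653567064787 8.973468078992935 knob 909 [ 623.2 -162.   543. ] [ 651.  -106.2  553.7]
  pan floor 715 116.9
```

View pics/v.png

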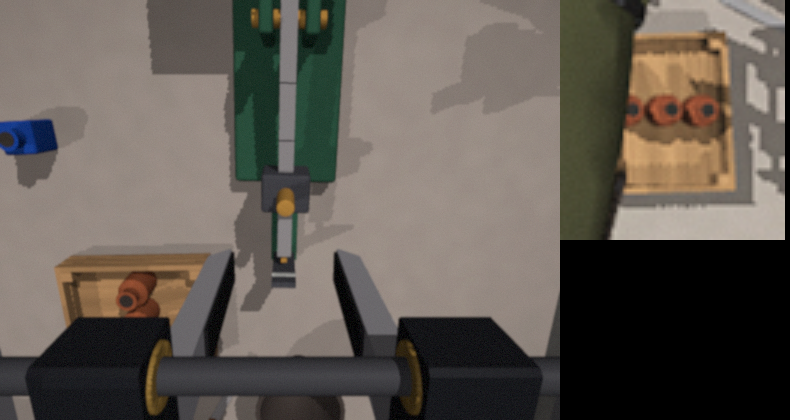

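The wrist view shows the knob at (285,203). The crate crop shows the terracottas upright. Now I slide the poise to zero.

Call:
{"name": "arm_command", "arguments": {
  "plan": [
    [0.1,0,0.001,0.05,0],
    [0.1,0,0,0.05,0],
    [0.1,0,0,0.03,0],
    [0.1,0,0,0.019,0],
    [0.1,0,0,0,0],
    [-0.9,0,0,0,0],
    [-0.9,0,0,0,0],
    [-0.9,0,0,0,0],
    [-0.9,0.013,0,-0.001,0],
    [-0.9,0.013,0.001,-0.001,0],
    [-0.9,0.013,0,-0.001,0],
    [-0.9,0.013,0,-0.001,0],
    [-0.9,0.013,0.001,-0.002,0],
    [-0.9,0.013,0,-0.002,0],
    [-0.9,0.01,0,-0.003,0],
    [-0.9,0.008,0,-0.003,0],
    [-0.9,0.005,0,0,0],
    [-0.9,0.004,0,0,0],
    [-0.9,0,0,0,0]
  ],
  "newtons": 10
}}

```text
clock: 65.47
eef_pos: [627.4, -67.4, 104.3]
eef_rot: [-3.141, -0.0, 1.57]
wrist_force: [0.6, 0.5, 0.4]
finger_gap: 4.7
finger_force: 0.0
```

The grip was lost (gap 4.7 mm). I rise and look.

Call:
{"name": "arm_command", "arguments": {
  "plan": [
    [-0.9,0,0,-0.04,0],
    [-0.9,0,0,-0.05,0],
    [-0.2,0,0,-0.04,0],
    [-0.2,-0.05,0,0,0],
    [0.1,-0.05,0,0,0],
    [0.1,0,0,0,0],
    [0.1,0,0,0,0]
  ]
}}

```text
clock: 66.35
eef_pos: [627.3, -167.4, 234.3]
eef_rot: [-3.141, -0.0, 1.569]
wrist_force: [0.6, 0.5, 0.4]
finger_gap: 49.9
finger_force: 0.0
```

```bash
cat > knob.py <<'E'
from h import *
print(manip.read_state()["eef_pos"].round(1))
c=cam("wrist");P=cloud(c);I=c["img"];cv2.imwrite("pics/k.png",I);h=cv2.cvtColor(I,cv2.COLOR_BGR2HSV)
m=(P[...,2]>96)&(P[...,2]<140)&(abs(P[...,0]-626)<14)&(P[...,1]<-40)&(P[...,1]>-210)&(h[...,1]>90)
q=P[m];print(len(q),q.mean(0),q.max(0)); t=q[q[:,2]>q[:,2].max()-3];print("top",t.mean(0))
E
python3 knob.py; python3 tilt.py | grep slope
```

```text
[ 627.3 -167.4  234.3]
374 [ 626.1268901  -172.41905695  111.25897025] [ 634.01954721 -165.68616707  116.56851789]
top [ 626.06229681 -174.50185724  114.84679368]
wrist table slope [-0.0005 -0.0001] beam slope -0.0994 z at pivot 84.0 1236 -204.8225974871815 -5.057076141402106 knob 2678 [ 606.7 -146.6  307.6] [633.3 -84.9 413.5]
top table slope [ 0.0006 -0.0022] beam slope -0.1024 z at pivot 84.2 65 -127.09904061610646 8.948298943394802 knob 964 [ 623.7 -159.5  538.5] [651.  -99.4 550. ]
```

View pics/k.png

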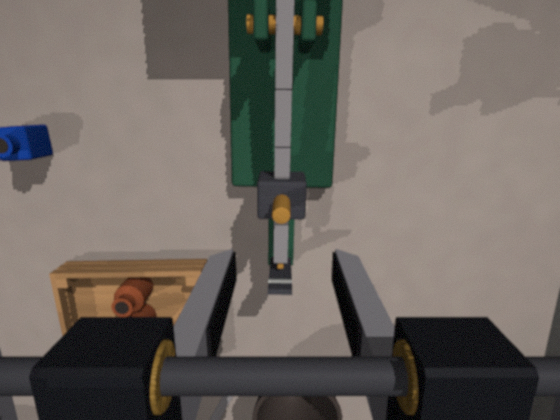

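The knob is still at (281,208), y = -174; the slide began before the fingers had closed. I retry with a longer close.

Call:
{"name": "arm_command", "arguments": {
  "plan": [
    [0.1,-0.006,-0.001,0.05,0],
    [0.1,0,0,0.05,0],
    [0.1,0,0,0.03,0],
    [-0.1,0,0,0.016,0],
    [-0.9,0,0,0,0],
    [-0.9,0,0,0,0],
    [-0.9,0,0,0,0],
    [-0.9,0,0,0,0],
    [-0.9,0,0,0,0],
    [-0.9,0,0,0,0],
    [-0.9,0.005,0,0,0]
  ],
  "newtons": 15
}}

```text
clock: 67.88
eef_pos: [625.2, -169.5, 90.2]
eef_rot: [-3.139, 0.001, 1.569]
wrist_force: [-16.2, -3.3, 15.0]
finger_gap: 15.8
finger_force: 15.0
```

Call:
{"name": "arm_command", "arguments": {
  "plan": [
    [-0.9,0.01,0,-0.001,0],
    [-0.9,0.01,0,-0.001,0],
    [-0.9,0.01,0,-0.001,0],
    [-0.9,0.01,0,-0.001,0],
    [-0.9,0.01,0,-0.001,0],
    [-0.9,0.01,0,-0.001,0],
    [-0.9,0.01,0,-0.001,0],
    [-0.9,0.01,0,-0.002,0],
    [-0.9,0.008,0,-0.003,0],
    [-0.9,0.006,0,-0.003,0],
    [-0.9,0.003,0,0,0],
    [-0.9,0.002,0,0,0],
    [-0.9,0.001,0,0,0],
    [-0.9,0,0,0,0]
  ]
}}

```text
clock: 69.62
eef_pos: [627.1, -70.1, 104.7]
eef_rot: [3.139, 0.002, 1.569]
wrist_force: [2.3, -9.9, 5.7]
finger_gap: 15.5
finger_force: 15.0
```

Call:
{"name": "arm_command", "arguments": {
  "plan": [
    [0.1,0,0,0,0],
    [0.1,0,0,0,0],
    [0.1,0,0,0,0],
    [0.1,0,0,-0.04,0],
    [0.1,0,0,-0.05,0],
    [0.1,0,0,-0.05,0],
    [0.1,-0.03,-0.05,0,0],
    [0.1,-0.03,-0.05,0,0],
    [0.1,-0.03,-0.05,0,0],
    [0.1,0,-0.05,0,0],
    [0.1,0,0,0,0],
    [0.1,0,0,0,0],
    [0.1,0,0,0,0],
    [0.1,0,0,0,0],
    [0.1,0,0,0,0],
    [0.1,0,0,0,0]
  ]
}}

```text
clock: 71.62
eef_pos: [426.5, -158.2, 243.3]
eef_rot: [-3.141, -0.0, 1.57]
wrist_force: [0.5, -0.2, -0.5]
finger_gap: 51.7
finger_force: 0.0
```

```bash
python3 tilt.py; python3 - <<'E'
from h import *
c=cam("top");P=cloud(c);I=c["img"];q=P.reshape(-1,3)
k=q[(q[:,2]>116)&(q[:,2]<150)&(abs(q[:,0]-626)<20)&(q[:,1]<-40)&(q[:,1]>-200)];print("knob",len(k),k.mean(0) if len(k) else 0)
for o in vases(P,I,12,75):
    if o[1]>40:print(o)
cv2.imwrite("pics/f.png",cv2.resize(I[120:290,120:480],None,fx=2.2,fy=2.2))
E
```

```text
71.625 [ 426.5 -158.2  243.3]
wrist table slope [0.001 0.   ] beam slope -0.0 z at pivot 83.6 1449 -204.95284943339766 6.192733147740938 knob 784 [624.3 -71.6 121.5] [635.4 -63.8 131.6]
  pan floor 0 0
top table slope [0.002 0.002] beam slope -0.0018 z at pivot 83.6 62 -204.05874563131601 8.94568173008568 knob 27 [625.9 -69.9 125.8] [634.4 -63.6 131.7]
  pan floor 708 101.1
knob 25 [626.6135471  -69.78819215 128.87657028]
('round', np.int32(91), [415.0, 231.0], [454.0, -365.0, 47.0], [452.0, -361.0], [75.0, 30.0], 85, 65)
('white', np.int32(174), [194.0, 241.0], [429.0, 342.0, 48.0], [429.0, 343.0], [39.0, 81.0], 37, 65)
('white', np.int32(87), [211.0, 236.0], [442.0, 287.0, 48.0], [441.0, 288.0], [34.0, 29.0], 89, 64)
```

View pics/f.png

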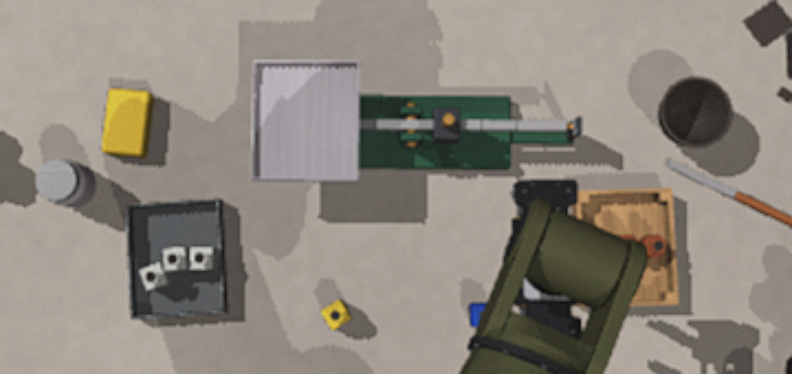

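The beam is level with the pan empty, the poise is at its stop, and the whites are upright in the tray. I move the arm aside for one last crate check.

Call:
{"name": "arm_command", "arguments": {
  "plan": [
    [0.1,0.05,0,0,0],
    [0.1,0.05,0,0,0],
    [0.1,0.05,0,0,0],
    [0.1,0.05,0,0,0],
    [0.1,0,0,0,0],
    [0.1,0,0,0,0],
    [0.1,0,0,0,0]
  ]
}}

```text
clock: 72.65
eef_pos: [426.7, 40.7, 243.5]
eef_rot: [3.142, 0.0, 1.568]
wrist_force: [0.5, -0.5, -0.3]
finger_gap: 51.4
finger_force: 0.0
```

```bash
python3 - <<'E'
from h import *
c=cam("top");P=cloud(c);I=c["img"]
for o in vases(P,I,44,75):
    if o[1]>5 and o[0]=="round":print(o)
q=P.reshape(-1,3);k=q[(q[:,2]>116)&(q[:,2]<150)&(abs(q[:,0]-626)<20)&(q[:,1]<-40)&(q[:,1]>-200)];print(k.mean(0))
cv2.imwrite("pics/g.png",cv2.resize(I[190:280,360:460],None,fx=4,fy=4))
E
```

```text
('round', np.int32(49), [392.0, 231.0], [453.0, -290.0, 53.0], [453.0, -290.0], [27.0, 27.0], 9, 63)
('round', np.int32(49), [405.0, 230.0], [454.0, -330.0, 55.0], [455.0, -333.0], [27.0, 25.0], 26, 67)
('round', np.int32(50), [417.0, 231.0], [453.0, -368.0, 54.0], [453.0, -370.0], [30.0, 22.0], 39, 65)
[626.69673121 -69.82384714 128.40064738]
```

View pics/g.png

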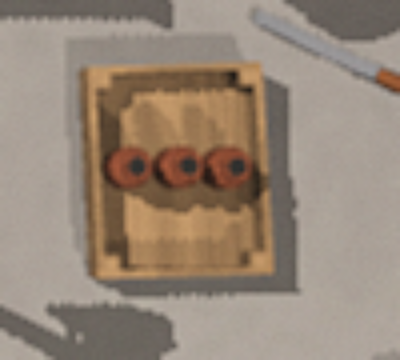

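All three terracotta vases stand upright in the crate, at (128,167), (180,167) and (228,167).

```bash
python3 -c "
from cell import ticket
print(ticket.sign_off())"
```

```text
the job is handed in; nothing more can be done
None
```

The job is handed in at about 73 s: three white vases in the tray, three terracotta vases weighed with the beam level and now upright in the crate, the counterpoise back at its zero stop, and the pot, sponge and jar never approached; one white vase was knocked aside during the run but still stands in the tray.

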